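# Seat a carving panel in the fence corner and lay the straightedge along it

### The job

Set the carved wooden panel on the plywood fence board, carved face up, and push it square and fully home into the corner, its long side flush against the long fence and its end flush against the short fence; let go of it. Then lay the straightedge flat on the board with its ruled edge flush along the panel's free long side, roughly centred on the panel, so that a margin can be scribed, leaving the panel home in its corner. Leave the other things on the bench where they are.

Things in the scene. Friction and masses are not known exactly. Their poses are not given: they have to be found in the camera images.
- fence_board: Fixed plywood board 200 (x) x 280 (y) x 12 mm, origin at the centre of its underside, with two dark wood fences 20 mm thick, tops 30 mm above the bench. Long fence along the far (+x) edge, inner face at x = +80 mm. Short fence at the left (+y) end, inner face at y = +120, spanning only x = +24 to +80, so a straightedge passes in front of it. The corner opens to -x and -y.
- corner (a point): Point on the fence board's upper face (12 mm above the bench) where the inner faces of the two fences meet. Axes as the fence board's.
- panel: Loose pale wood panel, dark carved border and rosette on top, 64 (x) x 160 (y) x 26 mm, 0.14 kg; origin at the centre of its underside, long axis y, z out of the carved face. The same either way round. Fully home its centre is at x = +48, y = +40 mm in the fence board's frame. Starts flat on the bench, left or right of the board.
- straightedge: Loose aluminium plate 56 (x) x 200 (y) x 5 mm, 0.18 kg, with a red grip bar on top, 18 (x) x 60 (y) mm, from 5 to 29 mm above the underside, its centre at x = -8. Origin at the centre of the underside. The ruled edge (black ticks) is at x = +28 mm, away from the grip. Starts flat on the bench, on the other side of the board from the panel.
- edge_a (a point): Point on the underside of the straightedge's ruled edge, at x = +28, y = +60 mm in its frame.
- edge_b (a point): Point on the underside of the straightedge's ruled edge, at x = +28, y = -60 mm in its frame.
- stone: Bystander: grey sharpening stone on a dark wooden base, 200 (x) x 70 x 32 mm, origin under its centre, at the far left.
- offcut: Bystander: plain pale wood block 90 x 60 x 45 mm, origin under its centre.
- gouge1: Bystander: gouge with dark handle, 240 mm long (x, -110 to +130 mm), 22 mm high, beyond the fence board.
- gouge2: Bystander: gouge with pale handle, same size, beyond the fence board.
- jar: Bystander: amber jar, 68 mm across, 85 mm high, origin under its centre.
- brush: Bystander: bench brush lying along its x, at the right side.
- mallet: Bystander: wooden mallet lying down, 275 mm long (x), head 140 mm wide and 60 mm high, at the right side.
- clamp: Bystander: aluminium C-clamp lying flat, about 120 x 210 x 22 mm, at the left side.
Not all that is in view belongs to the job. Leave any purple look-alike of the straightedge alone. Leave any orange look-alike of the panel alone.

How it is judged:
On the way:
1. the panel lies flat on the board, carved face up, flush against both fences, and the gripper has let go of it (x of panel in the frame of fence_board between 0.046 and 0.05 m and y of panel in the frame of fence_board between 0.038 and 0.042 m and z of panel in the frame of fence_board between 0.01 and 0.0145 m and angle between the y axis of panel and the y axis of fence_board, either way round below 0.02 rad and angle between panel's own z axis and vertical below 0.03 rad and contact force between panel and the fingers below 0.3 N), for 0.2 s.
At the end, for the whole second after the job is handed in: Panel flat on the fence board, face up, within 2 mm of home against both fences and 0.02 rad of square; straightedge flat on the board, edge_a and edge_b within 2 mm of the panel's free long side, its middle within 40 mm of the panel's along the edge; both at rest (x of panel in the frame of fence_board between 0.046 and 0.05 m and y of panel in the frame of fence_board between 0.038 and 0.042 m and z of panel in the frame of fence_board between 0.01 and 0.0145 m and angle between the y axis of panel and the y axis of fence_board, either way round below 0.02 rad and angle between each of panel, straightedge's own z axis and vertical below 0.03 rad and ((x of edge_a in the frame of panel between -0.034 and -0.03 m and x of edge_b in the frame of panel between -0.034 and -0.03 m) or (x of edge_a in the frame of panel between 0.03 and 0.034 m and x of edge_b in the frame of panel between 0.03 and 0.034 m)) and y of straightedge in the frame of panel between -0.04 and 0.04 m and z of straightedge in the frame of fence_board between 0.01 and 0.0145 m and linear speed of each of panel, straightedge below 0.01 m/s); the robot touches nothing.
It fails at once if a bystander on the bench is moved by more than 40 mm (distance of any of stone, offcut, gouge1, gouge2, jar, brush, mallet, clamp from where it was at the start of the episode above 0.04 m).
It also fails if it takes over 72 s, if anything falls off the work surface, if the arm or the gripper's body presses on something with over 40 N, if the wrist force passes 120 N, or if a joint passes its speed limit or range.

### The arm

A 6-joint arm with a two-finger parallel gripper is mounted at the origin on the work surface. World frame = base frame: x ahead of the robot, y to its left, z up, the work surface at z = 0. Lengths are in m, angles in rad, forces in N, time in s.
With the tool pointing down it reaches from about 0.275 to 0.825 m from the base axis. Payload 4.9 kg.
Tool frame: the origin (TCP) lies at the very end of the fingers, on their centre line; the grasp point (between the pads) lies 19 mm behind it (manip.hold_point_z is the distance from the TCP to the grasp point, in m); z points along the fingers, x is the direction in which the jaws open and shut, and the axes are right-handed (so a half turn about z gives the same grasp; the last joint's range is limited). The gripper opens to 85 mm and grips with 20 to 120 N. Pads are 22 mm wide; open, the fingers measure 114 mm over their backs; the gripper's body (76 mm by 85 mm) begins 54 mm behind the grasp point. The pads swing forward as they close: fully open they stand 13 mm farther back than shut.
Start: joints at [1.05, 0.326, -0.193, 1.052, 0, 1.437], TCP at [0.207, 0.509, 0.231] pointing down, gripper open.
Joint ranges: [-2.65, 2.65], [-0.97, 1.79], [-1.3, 1.35], [-1.93, 2.1], [-1.47, 1.37], [-3.14, 3.14]. Speed limits (rad/s): [2.57, 2.57, 3.14, 3.14, 3.14, 3.14].

### API

Orientations are given as a 3x3 rotation matrix whose columns are the frame's x, y, z axes.
In Python, from cell import manip, read_camera, order, models gives the robot as it stands. The module is installed in compiled form; this text tells all that it offers.
- The arm moves only by the tool move_arm, never from a script. Its argument "increments" is a list that holds one entry, the list of rows, each a list of 5 numbers: the opening, from 0 (shut) to 1 (fully open), then the shift along the tool's x, y, z in mm, then the turn about the tool's z in rad. A call has 1 to 10 rows; each row shifts and turns the commanded pose from where the row before left it, along the tool's axes as they then stand; what a row does not reach is not made up. A row lasts 1/8 s, in which the tool goes at most 62.5 mm and 10.7 degrees, less where a joint would pass 70% of its speed; a pose out of reach is approached as far as the arm can. A call with a gripper value outside its range is refused whole. The fingers move at their own pace and stop on an object; the grip force is fixed at half the most. Time passes only in rows, so rows that do not move let the fingers close. It gives the time, the measured TCP pose, the force and the opening at its end, in the units of the state.
- manip.observe(): the state, without advancing time (a new reading comes with each control period).
- read_camera(name): name is "side" or "top" or "wrist"; returns a dict with "img" (480x640x3 uint8, blue, green, red), "depth" (480x640 float32, m along the optical axis (not along the pixel's ray), 0 where there is no reading), "mtx" (3x3 intrinsics, pixels), "R" (3x3) and "t" (3): a world point X has camera coordinates R X + t; the wrist camera has in their place "hand_eye" (4x4, takes a point from camera to tool coordinates, whose origin is the TCP and whose axes are the tool frame's). Camera axes: x right, y down, z forward; pixel columns grow to the right and rows downward; lengths in m; the calibration is good to about 2 mm. A picture is of the moment at which its call begins: read the wrist's pose just before it.
- order.sign_off(): hands the job in, once; it reports no verdict.
Trained networks look in a picture, given as the dict that the camera call returned (one of the last four; its "shot" number tells which), for a name from the list of things; names that differ only in an ending like _2 or _b are one class to them, and where a whole thing is asked for, a point or a joint stands for the part that bears it (a point fixed in the world has none). Each returns a list of dicts, best first, with "score" (0 to 1); they miss things now and then, are a little off and sometimes report something else, mostly with a low value. They report only what shows in the picture. A call takes as long as a camera call. They do not tell look-alikes from the thing itself.
- models.look_for(picture, target): "extent" ([left, top, right, bottom] as shares, 0 to 1, of the picture: columns of its width, rows of its height, round what is visible of it).
- models.silhouettes(picture, target): "region" (480x640 bool, what is visible of it) and "extent" ([left, top, right, bottom] as shares, 0 to 1, of the picture: columns of its width, rows of its height, round what is visible of it).
The state is a dict: "time": time; "joint_positions": joint angles; "joint_vel": joint speeds; "effort": joint torques, N m; "eef_pos": TCP position; "tool_rot": TCP orientation; "force": force on the tool from outside, world axes, zero at the start; "torque": the same for the moment, N m; "opening": finger opening in m.
Only numpy, scipy, OpenCV 4.12 (cv2) and the standard library are available. Lean on these libraries where they do the work, as an engineer would, in place of code of your own. Each camera call takes 0.05 s, during which the arm holds its last target. There are 200 camera calls.

## Working session

There is one attempt and no reset: what is moved stays moved. The work goes in short steps, Python scripts to look and compute and a tool call to move; the robot and the scene stay as the last step left them, time stands still between calls to the robot, and variables do not carry over. Pictures are saved under pics/ and viewed, about 8 in all and at most 12, crops included, and the job is handed in when it is done.

Besides the shell and the picture viewer there is one more tool, called by a JSON object that holds its "api" and its "payload". move_arm: Moves the arm, as the interface text tells. Its arguments: {"type":"object","properties":{"increments":{"type":"array","items":{"type":"array","items":{"type":"array","items":{"type":"number"}}}}},"required":["increments"]}

```bash
mkdir -p pics; python3 - <<'E'
from cell import manip, read_camera
import cv2
s=manip.observe();print({k:s[k] for k in('time','eef_pos','tool_rot','opening')},manip.hold_point_z)
for n in('top','side'):
    c=read_camera(n);cv2.imwrite(f'pics/{n}0.png',c['img']);print(n,c['mtx'],c['R'],c['t'])
E
```

```text
{'time': 0.0, 'eef_pos': array([0.20717618, 0.50886698, 0.23049025]), 'tool_rot': array([[ 3.77235748e-01,  9.26116875e-01, -8.50425857e-04],
       [ 9.26115671e-01, -3.77236644e-01, -1.50956268e-03],
       [-1.71884327e-03, -2.18131705e-04, -9.99998499e-01]]), 'opening': 0.08521724266358754} 0.0187
top [[563.80330909   0.         319.62401278]
 [  0.         563.80330909 236.99152209]
 [  0.           0.           1.        ]] [[-0.10265344 -0.99470107 -0.00566197]
 [-0.97348337  0.10163033 -0.20494244]
 [ 0.20443189 -0.01552621 -0.97875765]] [0.01694244 0.5351002  1.47517062]
side [[615.62844031   0.         322.25627286]
 [  0.         615.62844031 243.55776071]
 [  0.           0.           1.        ]] [[ 0.99620775 -0.08674114  0.00678945]
 [-0.05403376 -0.67795193 -0.73311768]
 [ 0.06819439  0.72997065 -0.68006792]] [-0.51684031  0.06847438  2.09970628]
```

View pics/top0.png

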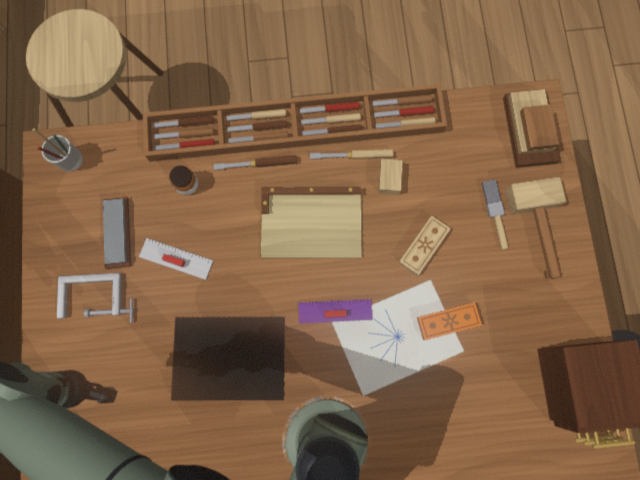

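The top view shows two candidates for the panel: pale at (426,245) and orange at (450,321). For the straightedge there are also two: aluminium at (176,258) and purple at (335,311). By the description I choose the pale panel and the aluminium straightedge. The board is at (312,222), with its corner at the upper left.

```bash
cat > h.py <<'E'
import numpy as np, cv2
from cell import manip, read_camera, models
def cam(name):
    s=manip.observe(); c=read_camera(name)
    if name=='wrist':
        T=np.eye(4);T[:3,:3]=s['tool_rot'];T[:3,3]=s['eef_pos'];M=T@c['hand_eye']
    else:
        M=np.eye(4);M[:3,:3]=c['R'].T;M[:3,3]=-c['R'].T@c['t']
    c['M']=M
    v,u=np.mgrid[:480,:640];d=c['depth'];K=c['mtx']
    P=np.stack([(u-K[0,2])/K[0,0]*d,(v-K[1,2])/K[1,1]*d,d],-1)@M[:3,:3].T+M[:3,3]
    P[d==0]=np.nan;c['P']=P
    return c
def rays(c,uv,z):
    "pixels -> world xy on plane z"
    uv=np.atleast_2d(np.asarray(uv,float));K=c['mtx']
    r=np.c_[(uv-[K[0,2],K[1,2]])/[K[0,0],K[1,1]],np.ones(len(uv))]@c['M'][:3,:3].T
    o=c['M'][:3,3];return (o+r*((z-o[2])/r[:,2])[:,None])[:,:2]
def proj(c,X):
    X=np.atleast_2d(X);q=(X-c['M'][:3,3])@c['M'][:3,:3];q=q@c['mtx'].T;return q[:,:2]/q[:,2:]
def rect(c,mask,z):
    "min-area rectangle on plane z -> centre, (long,short), angle of long axis from world y"
    p=rays(c,np.argwhere(mask)[:,::-1],z)
    (cx,cy),(w,h),a=cv2.minAreaRect((p*1000).astype(np.float32))
    if w<h:a+=90;w,h=h,w
    return np.r_[cx,cy,w,h,((a-90)+90)%180-90].round(1)
E
python3 - <<'E'
from h import *
c=cam('top')
for n,z in(('fence_board',.012),('panel',.026),('straightedge',.005)):
    for r in models.silhouettes(c,n)[:3]:
        m=r['region'];col=np.median(c['img'][m],0);e=np.array(r['extent'])*[640,480,640,480]
        print(n,round(r['score'],2),e.round(),col,rect(c,m,z),'zmed',np.nanmedian(c['P'][m][:,2]).round(4))
cv2.imwrite('pics/crop.png',np.hstack([cv2.resize(c['img'][205:285,380:480],(400,320),interpolation=2),cv2.resize(c['img'][220:300,125:225],(400,320),interpolation=2)]))
cv2.imwrite('pics/crop2.png',cv2.resize(c['img'][175:270,250:375],(750,570),interpolation=2))
E
```

```text
panel 0.76 [399. 217. 452. 276.] [120. 159. 184.] [ 489.  -322.3  165.6   69.1   48.8] zmed 0.0256
panel 0.7 [417. 302. 484. 343.] [ 77. 126. 193.] [ 276.4 -358.7  166.2   66.     7.6] zmed 0.0257
panel 0.24 [505. 174. 568. 278.] [ 95. 130. 155.] [ 502.6 -656.   281.4  163.3  -87.3] zmed 0.0533
straightedge 0.75 [298. 300. 372. 325.] [144.  83. 129.] [336.1 -59.5 201.3  58.2  -3.8] zmed 0.0052
straightedge 0.63 [141. 239. 210. 276.] [184. 184. 186.] [527.3 366.4 200.2  56.9 -24. ] zmed 0.0049
```

View pics/crop.png

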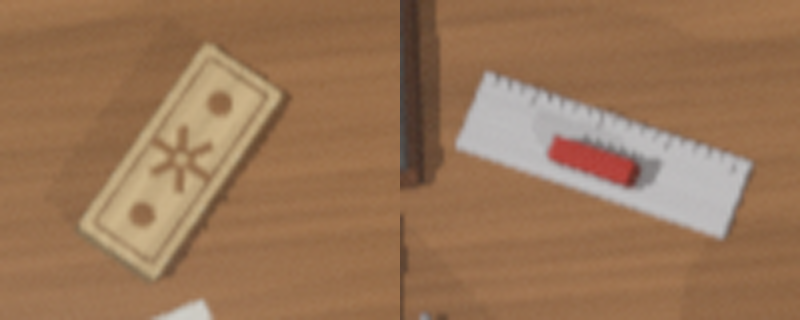

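The crop shows the pale panel (carved face up) and the aluminium straightedge with its ticks on the far side. Next I'll measure the board.

```bash
python3 - <<'E'
from h import *
c=cam('top');P=c['P'];v,u=np.mgrid[:480,:640]
hsv=cv2.cvtColor(c['img'],40)
win=(u>250)&(u<375)&(v>178)&(v<270)
for nm,lo,hi,z in(('surf',.007,.018,.012),('fence',.024,.036,.03)):
    m=win&(P[...,2]>lo)&(P[...,2]<hi)
    m=cv2.morphologyEx(m.astype(np.uint8),cv2.MORPH_OPEN,np.ones((3,3)))
    n,l,st,_=cv2.connectedComponentsWithStats(m);k=1+np.argmax(st[1:,4]);m=l==k
    print(nm,st[k],np.nanmedian(P[m][:,2]).round(4),rect(c,m,z))
    # edges of world bins
    p=rays(c,np.argwhere(m)[:,::-1],z)*1000;print(np.percentile(p,[.5,99.5],axis=0).round(1))
d=cv2.resize(c['img'][175:270,250:375],(750,570),interpolation=2);cv2.imwrite('pics/crop2.png',d)
def t(px,z): print(px,z,(rays(c,[(px[0]/6+250,px[1]/6+175)],z)*1000).round(1))
E
```

```text
surf [ 261  194  101   63 3952] 0.0119 [580.9 -18.1 279.7 178.7  -5.9]
[[ 483.2 -159.2]
 [ 670.4  123.7]]
fence [261 187  15  26 174] 0.0292 [661.4  94.1  72.5  39.4  85. ]
[[626.8  71.8]
 [698.  116.3]]
```

View pics/crop2.png

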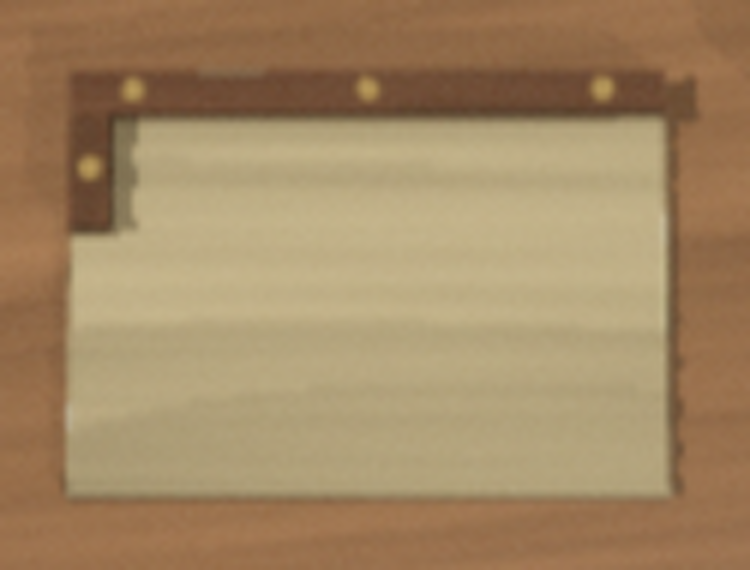

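```bash
cat >> h.py <<'E'
def go(x,y,z,ang):
    "mm, deg (world angle of tool x): remaining shift in present tool axes and turn"
    s=manip.observe();R=s['tool_rot'];d=R.T@(np.array([x,y,z])/1000-s['eef_pos'])*1000
    a=np.degrees(np.arctan2(R[1,0],R[0,0]));t=(a-ang+180)%360-180
    print('shift',d.round(1),'turn',np.radians(t).round(3),'now ang',a.round(2),'t',round(s['time'],2),'F',s['force'].round(1),'open',round(s['opening'],4))
B=np.array([590.8,-19.1]);BY=-5.9
def b2w(x,y):
    a=np.radians(BY);return B+np.array([[np.cos(a),-np.sin(a)],[np.sin(a),np.cos(a)]])@[x,y]
def w2b(p):
    a=np.radians(BY);return np.array([[np.cos(a),np.sin(a)],[-np.sin(a),np.cos(a)]])@(np.asarray(p)-B)
E
python3 -c "
from h import *
go(489,-322,200,48.8)"
```

```text
shift [-663.6  574.4   31.3] turn 0.332 now ang 67.84 t 0.35 F [ 0.   0.3 -0.9] open 0.0855
```

{"api": "move_arm", "payload": {"increments": [[[1,-33,29,0,0],[1,-33,29,0,0],[1,-33,29,0,0],[1,-33,29,0,0],[1,-33,29,0,0],[1,-33,29,0,0],[1,-33,29,0,0],[1,-33,29,0,0],[1,-33,29,0,0],[1,-33,29,0,0]]]}}

```text
time: 1.6
eef_pos: [0.352, 0.093, 0.2316]
tool_rot: [[0.377, 0.926, 0.001], [0.926, -0.377, 0.0], [0.0, 0.001, -1.0]]
force: [0.4, 0.8, 0.6]
opening: 0.0854
```

{"api": "move_arm", "payload": {"increments": [[[1,-33,29,0,0],[1,-33,29,0,0],[1,-33,29,0,0],[1,-33,29,0,0],[1,-33,29,0,0],[1,-33,29,5,0],[1,-33,29,5,0],[1,-33,29,5,0],[1,-33,29,5,0],[1,-33,23,10,0]]]}}

```text
time: 2.85
eef_pos: [0.4909, -0.3201, 0.2013]
tool_rot: [[0.377, 0.926, 0.001], [0.926, -0.377, -0.001], [-0.0, 0.001, -1.0]]
force: [-0.1, 0.5, -1.0]
opening: 0.0854
```

{"api": "move_arm", "payload": {"increments": [[[1,0,0,0,0.12],[1,0,0,0,0.12],[1,0,0,0,0.092],[1,0,0,0,0],[1,0,0,0,0]]]}}

```text
time: 3.48
eef_pos: [0.4901, -0.3184, 0.2013]
tool_rot: [[0.657, 0.753, -0.0], [0.753, -0.657, 0.0], [-0.0, -0.0, -1.0]]
force: [0.6, 0.2, 0.8]
opening: 0.0854
```

```bash
python3 - <<'E'
from h import *
go(489,-322,120,48.8)
c=cam('wrist');print(c['M'].round(3))
for r in models.silhouettes(c,'panel')[:3]:
    m=r['region'];print(r['score'],np.median(c['img'][m],0),rect(c,m,.026),np.nanmedian(c['P'][m][:,2]))
    # top face only
    t=m&(abs(c['P'][...,2]-.026)<.006);print(t.sum(),rect(c,t,.026))
cv2.imwrite('pics/w1.png',c['img'])
E
```

```text
shift [-3.5  1.6 81.3] turn 0.002 now ang 48.89 t 3.48 F [0.6 0.2 0.8] open 0.0854
[[ 0.657  0.726  0.202  0.438]
 [ 0.754 -0.633 -0.176 -0.274]
 [-0.     0.268 -0.963  0.344]
 [ 0.     0.     0.     1.   ]]
0.75 [125. 173. 208.] [ 488.2 -326.1  161.    65.3   47.9] 0.02597389041385778
17430 [ 488.3 -325.9  159.5   63.8   48.3]
0.62 [ 37.  73. 138.] [ 282.5 -377.8  128.4   74.2    8.4] 0.025840228158553302
11859 [ 279.3 -381.4  121.5   66.5    8.5]
```

View pics/w1.png

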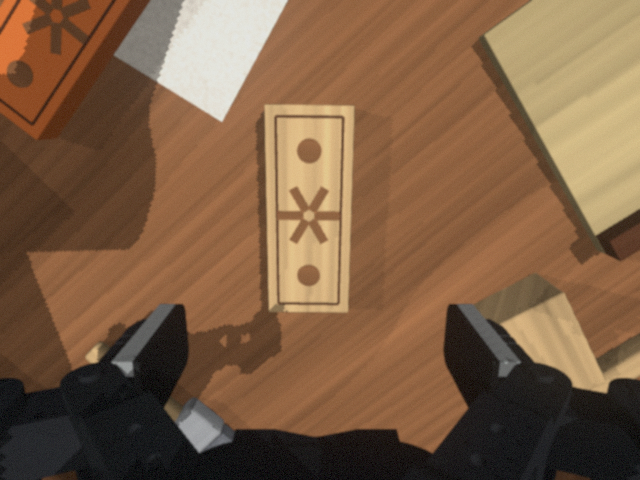

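The wrist view shows the pale panel centred at (309,208), face up and between the open fingers. It measures (488.3, -325.9) at 48.3°.

```bash
python3 -c "
from h import *
go(488.3,-325.9,3,48.3)"
```

```text
shift [ -6.9   3.6 198.3] turn 0.01 now ang 48.87 t 3.58 F [0.8 0.5 0.6] open 0.0855
```

{"api": "move_arm", "payload": {"increments": [[[1,-4,2,30,0.01],[1,-3,2,40,0],[1,0,0,40,0],[1,0,0,30,0],[1,0,0,25,0],[1,0,0,18,0],[1,0,0,12,0],[1,0,0,3,0],[1,0,0,0,0]]]}}

```text
time: 4.7
eef_pos: [0.4888, -0.3265, 0.0037]
tool_rot: [[0.666, 0.746, 0.001], [0.746, -0.666, -0.0], [-0.0, 0.001, -1.0]]
force: [0.2, 2.1, 0.1]
opening: 0.0856
```

{"api": "move_arm", "payload": {"increments": [[[0.5,0,0,0,0],[0.5,0,0,0,0],[0.5,0,0,0,0],[0.5,0,0,0,0],[0.5,0,0,0,0],[0.5,0,0,0,0]]]}}

```text
time: 5.45
eef_pos: [0.4892, -0.3268, 0.0045]
tool_rot: [[0.666, 0.746, 0.002], [0.746, -0.666, -0.001], [0.0, 0.002, -1.0]]
force: [-1.2, 0.2, 5.8]
opening: 0.0626
```

{"api": "move_arm", "payload": {"increments": [[[0.5,0,0,-10,0],[0.5,0,0,-25,0],[0.5,0,0,-35,0],[0.5,0,0,-30,0.12],[0.5,0,0,0,0.16],[0.5,0,0,0,0.16],[0.5,0,0,0,0.16],[0.5,0,0,0,0.16],[0.5,0,0,0,0.16],[0.5,0,0,0,0.024]]]}}

```text
time: 6.7
eef_pos: [0.4884, -0.3262, 0.1037]
tool_rot: [[0.995, -0.101, -0.0], [-0.101, -0.995, -0.0], [-0.0, 0.0, -1.0]]
force: [0.5, -0.4, -1.5]
opening: 0.0625
```

```bash
python3 -c "
from h import *
print(b2w(20,33))
go(*b2w(20,33),85,BY)"
```

```text
[614.08621006  11.66934223]
shift [  90.9 -348.9   18.6] turn 0.002 now ang -5.81 t 6.7 F [ 0.5 -0.4 -1.5] open 0.0625
```

{"api": "move_arm", "payload": {"increments": [[[0.5,9,-35,0,0],[0.5,9,-35,0,0],[0.5,9,-35,0,0],[0.5,9,-35,0,0],[0.5,9,-35,0,0],[0.5,9,-35,0,0],[0.5,9,-35,0,0],[0.5,9,-35,0,0],[0.5,9,-35,0,0],[0.5,9,-34,0,0]]]}}

```text
time: 7.95
eef_pos: [0.6138, 0.0129, 0.1035]
tool_rot: [[0.995, -0.1, 0.0], [-0.1, -0.995, -0.0], [0.0, 0.0, -1.0]]
force: [0.4, -0.7, -1.9]
opening: 0.0627
```

```bash
python3 - <<'E'
from h import *
go(*b2w(20,33),17,BY)
c=cam('wrist');P=c['P']
q=np.dstack([P[...,0]*1000,P[...,1]*1000]);bq=(q-B)@np.array([[np.cos(np.radians(BY)),-np.sin(np.radians(BY))],[np.sin(np.radians(BY)),np.cos(np.radians(BY))]])
f=(abs(P[...,2]-.03)<.005);s=(abs(P[...,2]-.012)<.003)
for y in range(-130,200,20):
    k=f&(abs(bq[...,1]-y)<10)&(abs(bq[...,0]-85)<40); k2=s&(abs(bq[...,1]-y)<10)
    if k.sum()>30: print('y',y,'fence x',np.percentile(bq[k][:,0],[2,98]).round(1),k.sum())
for x in range(-100,80,20):
    k=f&(abs(bq[...,0]-x)<8)&(abs(bq[...,1]-130)<40)
    if k.sum()>30: print('x',x,'short y',np.percentile(bq[k][:,1],[2,98]).round(1),k.sum())
cv2.imwrite('pics/w2.png',c['img'])
E
```

```text
shift [ 0.4  1.2 86.5] turn 0.003 now ang -5.71 t 7.95 F [ 0.4 -0.7 -1.9] open 0.0627
y -70 fence x [76.4 82. ] 247
y -50 fence x [76.4 81.8] 163
y -10 fence x [92.  96.1] 31
y 10 fence x [76.4 95.8] 1109
y 30 fence x [76.4 95.7] 1430
y 50 fence x [76.3 95.6] 1523
y 70 fence x [76.3 95.6] 1641
y 90 fence x [76.2 95.5] 1776
y 110 fence x [76.2 95.5] 1917
y 130 fence x [46.1 95. ] 4230
x 20 short y [124. 139.] 584
x 40 short y [124.  138.6] 1211
x 60 short y [124.1 138.6] 1205
```

View pics/w2.png

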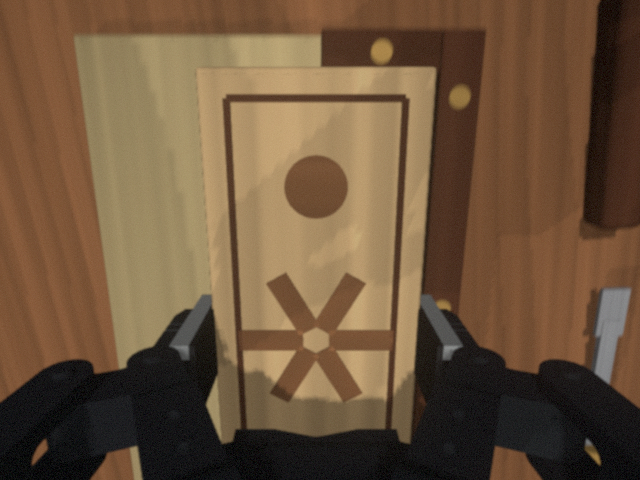

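The wrist view shows the panel held square and face up, with the fence to its right. The depth edges put the board about 4 mm nearer than the top view did, so I'll update the model.

```bash
sed -i 's/^B=.*/B=np.array([586.6,-19.7]);BY=-5.85/' h.py; python3 -c "
from h import *
go(*b2w(20,33),17,BY)"
```

```text
shift [-4.9  6.8 86.6] turn 0.006 now ang -5.48 t 8.0 F [ 1.2  2.5 -1. ] open 0.0626
```

```bash
python3 -c "
from h import *
cam('side')
go(*b2w(20,33),17,BY);print(manip.observe()['eef_pos'])"
```

```text
shift [-4.3  4.4 86.5] turn 0.006 now ang -5.48 t 8.05 F [ 0.2 -0.5 -0.9] open 0.0624
[0.61443887 0.01496059 0.10353398]
```

{"api": "move_arm", "payload": {"increments": [[[0.5,-4,4,0,0.006],[0.5,0,0,0,0],[0.5,0,0,0,0],[0.5,0,0,0,0]]]}}

```text
time: 8.55
eef_pos: [0.6091, 0.0075, 0.1034]
tool_rot: [[0.994, -0.109, 0.0], [-0.109, -0.994, -0.0], [0.0, 0.0, -1.0]]
force: [-0.7, 0.0, -1.5]
opening: 0.0624
```

```bash
cat > meas.py <<'E'
from h import *
def board(c):
    P=c['P'];a=np.radians(BY);M=np.array([[np.cos(a),-np.sin(a)],[np.sin(a),np.cos(a)]])
    bq=(P[...,:2]*1000-B)@M;f=(abs(P[...,2]-.03)<.005)&(bq[...,0]>20)
    for y in range(-90,120,20):
        k=f&(abs(bq[...,1]-y)<10)&(abs(bq[...,0]-85)<40)
        if k.sum()>60: print('y',y,'fence x',np.percentile(bq[k][:,0],[1,99]).round(1),k.sum())
    for x in (40,60):
        k=f&(abs(bq[...,0]-x)<8)&(abs(bq[...,1]-130)<40)
        if k.sum()>30: print('x',x,'short y',np.percentile(bq[k][:,1],[1,99]).round(1),k.sum())
    return bq
E
python3 - <<'E'
from meas import *
go(*b2w(20,33),17,BY)
c=cam('wrist');bq=board(c)
go(*b2w(20,33),17,BY)
m=models.silhouettes(c,'panel')
if m: 
  p=bq[m[0]['region']];print(m[0]['score'],np.percentile(p,[1,99],axis=0).round(1),np.nanmedian(c['P'][m[0]['region']][:,2]))
E
```

```text
shift [ 0.4 -3.6 86.4] turn -0.007 now ang -6.23 t 8.55 F [-0.7  0.  -1.5] open 0.0624
y -10 fence x [ 83.3 100.3] 388
y 10 fence x [ 80.4 100.2] 1357
y 30 fence x [ 80.4 100.1] 1456
y 50 fence x [ 80.3 100. ] 1562
y 70 fence x [ 80.4 100.1] 1695
y 90 fence x [ 80.3 100. ] 1815
y 110 fence x [ 80.3 100.1] 1970
x 40 short y [120.2 139.9] 1657
x 60 short y [120.1 139.7] 1639
shift [ 0.3 -3.5 86.3] turn -0.007 now ang -6.23 t 8.6 F [-0.2  1.  -0.3] open 0.0627
0.71 [[nan nan]
 [nan nan]] 0.12483158510710726
```

{"api": "move_arm", "payload": {"increments": [[[0.5,0,-3,20,-0.007],[0.5,0,0,30,0],[0.5,0,0,20,0],[0.5,0,0,10,0],[0.5,0,0,4,0],[0.5,0,0,2,0],[0.5,0,0,0,0]]]}}

```text
time: 9.52
eef_pos: [0.61, 0.0111, 0.0179]
tool_rot: [[0.995, -0.101, 0.001], [-0.101, -0.995, -0.0], [0.001, -0.0, -1.0]]
force: [-0.3, 0.2, -1.9]
opening: 0.0623
```

```bash
python3 -c "
from h import *
go(*b2w(20,33),17,BY)"
```

```text
shift [-0.1  0.   0.9] turn 0.001 now ang -5.78 t 9.53 F [-0.3  0.2 -1.9] open 0.0623
```

{"api": "move_arm", "payload": {"increments": [[[0.5,0,0,1.5,0],[0.5,0,0,0,0],[0.88,0,0,0,0],[0.88,0,0,0,0],[0.88,0,0,0,0],[0.88,0,0,-25,0],[0.88,0,0,-35,0],[0.88,0,0,-30,0],[0.88,0,0,0,0],[0.88,0,0,0,0]]]}}

```text
time: 10.78
eef_pos: [0.609, 0.0112, 0.1051]
tool_rot: [[0.995, -0.101, -0.001], [-0.101, -0.995, 0.0], [-0.001, 0.0, -1.0]]
force: [-0.1, -0.5, -0.1]
opening: 0.0751
```

```bash
cat >> meas.py <<'E'
def panel(c,bq=None,z=.038):
    "top-face outline from depth in board frame: x,y,long,short,yaw rel. board"
    P=c['P'];a=np.radians(BY);M=np.array([[np.cos(a),-np.sin(a)],[np.sin(a),np.cos(a)]])
    bq=(P[...,:2]*1000-B)@M
    m=(abs(P[...,2]-z)<.0035)&(abs(bq[...,0])<110)&(abs(bq[...,1])<150)
    m=cv2.morphologyEx(m.astype(np.uint8),cv2.MORPH_OPEN,np.ones((5,5)))
    n,l,st,_=cv2.connectedComponentsWithStats(m);k=1+np.argmax(st[1:,4]);m=l==k
    r=rect(c,m,z);print('panel',w2b(r[:2]).round(1),r[2:4],'yaw',round(r[4]-BY,2),'z',np.nanmedian(P[m][:,2]).round(4))
    return bq
E
python3 - <<'E'
from meas import *
go(*b2w(20,33),17,BY)
c=cam('wrist');board(c);panel(c);panel(cam('top'))
# push pose: tool x along board y, tool y toward ...
go(*b2w(-45,40),110,BY+90)
cv2.imwrite('pics/w3.png',c['img'])
E
```

```text
shift [ 1.   0.  88.1] turn 0.001 now ang -5.79 t 10.78 F [-0.1 -0.5 -0.1] open 0.0751
y -90 fence x [80.4 87.6] 196
y -70 fence x [80.5 94.4] 646
y -50 fence x [80.4 92.8] 527
y -30 fence x [80.3 84.1] 89
y 10 fence x [ 80.4 100.2] 1134
y 30 fence x [ 80.4 100.1] 1426
y 50 fence x [ 80.4 100.1] 1531
y 70 fence x [ 80.4 100.1] 1617
y 90 fence x [ 80.3 100.1] 1783
y 110 fence x [ 80.4 100.1] 1908
x 40 short y [120.2 139.8] 1600
x 60 short y [120.2 139.8] 1590
panel [19.  33.1] [158.9  63.7] yaw 0.05 z 0.038Traceback (most recent call last):
  File "<stdin>", line 3, in <module>
  File "meas.py", line 18, in panel
    n,l,st,_=cv2.connectedComponentsWithStats(m);k=1+np.argmax(st[1:,4]);m=l==k
                                                     ~~~~~~~~~^^^^^^^^^^
    return _wrapfunc(a, 'argmax', axis=axis, out=out, **kwds)
    return bound(*args, **kwds)
ValueError: attempt to get argmax of an empty sequence
```

```bash
python3 -c "
from h import *
go(*b2w(-43,33),80,BY+90)"
```

```text
shift [-61.5  -0.1  24.5] turn -1.57 now ang -5.79 t 10.88 F [ 0.1  0.5 -0.2] open 0.0748
```

{"api": "move_arm", "payload": {"increments": [[[0.5,-20,0,0,0],[0.5,-20,0,0,0],[0.5,-21,0,0,0],[0.5,0,0,0,-0.16],[0.5,0,0,0,-0.16],[0.5,0,0,0,-0.16],[0.5,0,0,0,-0.16],[0.5,0,0,0,-0.16],[0.5,0,0,0,-0.16]]]}}

```text
time: 12.0
eef_pos: [0.5479, 0.0174, 0.1045]
tool_rot: [[0.649, 0.761, -0.002], [0.761, -0.649, 0.0], [-0.001, -0.002, -1.0]]
force: [-0.0, -0.6, -0.5]
opening: 0.0428
```

{"api": "move_arm", "payload": {"increments": [[[0.5,0,0,5,-0.16],[0.5,0,0,5,-0.16],[0.5,0,0,5,-0.16],[0.5,0,0,10,-0.13],[0.5,0,0,0,0],[0.5,0,0,0,0]]]}}

```text
time: 12.75
eef_pos: [0.5484, 0.0173, 0.0804]
tool_rot: [[0.104, 0.995, -0.001], [0.995, -0.104, 0.0], [0.0, -0.001, -1.0]]
force: [-0.6, -0.4, 0.2]
opening: 0.0427
```

```bash
python3 -c "
from meas import *
go(*b2w(-43,33),15,BY+90)
panel(cam('wrist'))"
```

```text
shift [ 0.1 -1.2 65.4] turn -0.002 now ang 84.06 t 12.75 F [-0.6 -0.4  0.2] open 0.0427
panel [16.1 32. ] [79.1 60.8] yaw -0.05 z 0.038
```

{"api": "move_arm", "payload": {"increments": [[[0.5,0,0,30,0],[0.5,0,0,25,0],[0.5,0,0,10,0],[0.5,0,0,0,0],[0.5,0,6,0,0],[0.5,0,6,0,0],[0.5,0,5,0,0],[0.5,0,5,0,0],[0.5,0,5,0,0],[0.5,0,5,0,0]]]}}

```text
time: 14.05
eef_pos: [0.5805, 0.0141, 0.0157]
tool_rot: [[0.102, 0.995, -0.001], [0.995, -0.102, 0.0], [0.0, -0.001, -1.0]]
force: [-2.4, -0.4, 1.5]
opening: 0.0427
```

{"api": "move_arm", "payload": {"increments": [[[0.5,0,3,0,0],[0.5,0,3,0,0],[0.5,0,3,0,0],[0.5,0,2,0,0],[0.5,0,0,0,0]]]}}

```text
time: 14.68
eef_pos: [0.5921, 0.0129, 0.0158]
tool_rot: [[0.102, 0.995, 0.001], [0.995, -0.102, -0.0], [-0.0, 0.001, -1.0]]
force: [-0.2, -0.1, 0.2]
opening: 0.0429
```

```bash
python3 -c "
from meas import *
s=manip.observe();print(w2b(s['eef_pos'][:2]*1000),s['force'])
panel(cam('wrist'))"
```

```text
[ 2.18499214 32.94785435] [-0.16575644 -0.09090335  0.2330364 ]
panel [22.9 32.2] [51.5 25.6] yaw -0.75 z 0.0379
```

{"api": "move_arm", "payload": {"increments": [[[0.5,0,1,0,0],[0.5,0,1,0,0],[0.5,0,1,0,0]]]}}

```text
time: 15.1
eef_pos: [0.5943, 0.0127, 0.0158]
tool_rot: [[0.102, 0.995, -0.0], [0.995, -0.102, 0.0], [0.0, -0.0, -1.0]]
force: [-2.0, 0.8, 0.1]
opening: 0.0425
```

{"api": "move_arm", "payload": {"increments": [[[0.5,0,1,0,0],[0.5,0,1,0,0],[0.5,0,0,0,0]]]}}

```text
time: 15.48
eef_pos: [0.5967, 0.0124, 0.0158]
tool_rot: [[0.102, 0.995, 0.0], [0.995, -0.102, -0.0], [-0.0, 0.0, -1.0]]
force: [-1.6, 0.6, 0.6]
opening: 0.0427
```

{"api": "move_arm", "payload": {"increments": [[[0.5,0,1,0,0],[0.5,0,1,0,0],[0.5,0,0,0,0]]]}}

```text
time: 15.85
eef_pos: [0.5967, 0.0124, 0.0156]
tool_rot: [[0.102, 0.995, -0.003], [0.995, -0.102, 0.0], [-0.0, -0.003, -1.0]]
force: [-6.6, 0.5, 4.9]
opening: 0.0425
```

{"api": "move_arm", "payload": {"increments": [[[0.5,0,1,0,0],[0.5,0,1,0,0],[0.5,0,0,0,0]]]}}

```text
time: 16.23
eef_pos: [0.5966, 0.0124, 0.0154]
tool_rot: [[0.101, 0.995, -0.007], [0.995, -0.101, 0.0], [-0.0, -0.007, -1.0]]
force: [-10.6, 0.9, 8.5]
opening: 0.0429
```

{"api": "move_arm", "payload": {"increments": [[[0.5,0,-8,0,0],[0.5,0,-10,0,0],[0.3,0,0,-30,0],[0,0,0,-40,0],[0,-30,15,0,0],[0,-30,20,0,0],[0,-30,20,0,0],[0,-20,10,0,0],[0,0,0,0,0],[0,0,0,0,0]]]}}

```text
time: 17.48
eef_pos: [0.6353, -0.1012, 0.0855]
tool_rot: [[0.101, 0.995, -0.001], [0.995, -0.101, 0.001], [0.001, -0.001, -1.0]]
force: [-0.1, 0.6, 0.8]
opening: -0.0
```

```bash
python3 -c "
from meas import *
go(*b2w(50,-75),17,BY+90)
panel(cam('wrist'))"
```

```text
shift [ 1.1 -6.6 68.5] turn 0.001 now ang 84.2 t 17.48 F [-0.1  0.6  0.8] open -0.0
panel [48.2 15.6] [126.6  63.4] yaw 0.05 z 0.038
```

{"api": "move_arm", "payload": {"increments": [[[0,1,-6,30,0],[0,0,0,25,0],[0,0,0,12,0],[0,0,0,0,0],[0,5,0,0,0],[0,5,0,0,0],[0,3,0,0,0],[0,2,0,0,0],[0,2,0,0,0],[0,0,0,0,0]]]}}

```text
time: 18.77
eef_pos: [0.6321, -0.0839, 0.019]
tool_rot: [[0.102, 0.995, 0.0], [0.995, -0.102, -0.0], [-0.0, 0.0, -1.0]]
force: [-0.9, -1.3, 0.8]
opening: -0.0
```

{"api": "move_arm", "payload": {"increments": [[[0,1,0,0,0],[0,1,0,0,0],[0,1,0,0,0],[0,0,0,0,0]]]}}

```text
time: 19.27
eef_pos: [0.6324, -0.0808, 0.0189]
tool_rot: [[0.102, 0.995, 0.0], [0.995, -0.102, -0.0], [-0.0, 0.0, -1.0]]
force: [-0.1, -2.2, 3.0]
opening: -0.0001
```

```bash
python3 -c "
from meas import *
s=manip.observe();print(w2b(s['eef_pos'][:2]*1000),s['force'])"
```

```text
[ 51.78748543 -56.07870184] [-0.0764115  -2.20382977  2.99531567]
```

{"api": "move_arm", "payload": {"increments": [[[0,1,0,0,0],[0,1,0,0,0],[0,1,0,0,0],[0,0,0,0,0]]]}}

```text
time: 19.77
eef_pos: [0.6327, -0.0775, 0.0188]
tool_rot: [[0.101, 0.995, 0.0], [0.995, -0.101, 0.0], [0.0, 0.0, -1.0]]
force: [-0.5, -2.1, 1.5]
opening: 0.0
```

{"api": "move_arm", "payload": {"increments": [[[0,1,0,0,0],[0,1,0,0,0],[0,1,0,0,0],[0,0,0,0,0]]]}}

```text
time: 20.27
eef_pos: [0.6327, -0.0771, 0.0189]
tool_rot: [[0.103, 0.995, -0.001], [0.995, -0.103, -0.005], [-0.005, -0.0, -1.0]]
force: [-1.1, -8.6, 2.6]
opening: 0.0001
```

{"api": "move_arm", "payload": {"increments": [[[0,1,0,0,0],[0,1,0,0,0],[0,1,0,0,0],[0,0,0,0,0]]]}}

```text
time: 20.78
eef_pos: [0.6327, -0.077, 0.019]
tool_rot: [[0.105, 0.994, -0.001], [0.994, -0.105, -0.01], [-0.011, -0.0, -1.0]]
force: [-2.0, -15.4, 2.2]
opening: -0.0001
```

{"api": "move_arm", "payload": {"increments": [[[0,-8,0,0,0],[0,-12,0,0,0],[0,0,0,-40,0],[0,0,0,-40,0],[0.5,20,-25,-20,0],[0.5,30,-30,0,0],[0.5,30,-10,0,0],[0.5,25,0,0,0],[0.5,0,0,0,0],[0.5,0,0,0,0]]]}}

```text
time: 22.02
eef_pos: [0.577, 0.0192, 0.1186]
tool_rot: [[0.101, 0.995, -0.0], [0.995, -0.101, 0.0], [0.0, -0.0, -1.0]]
force: [0.4, -0.7, -0.2]
opening: 0.0429
```

```bash
python3 -c "
from meas import *
c=cam('wrist');board(c);panel(c)
go(*b2w(-14,40),15,BY+90)
cv2.imwrite('pics/w4.png',c['img'])"
```

```text
y -10 fence x [ 85.9 100.6] 347
y 10 fence x [ 85.9 100.6] 642
y 30 fence x [ 85.8 100.5] 635
y 50 fence x [ 85.7 100.2] 635
y 70 fence x [ 85.7 100.4] 640
y 90 fence x [ 85.7 100.4] 150
x 40 short y [123.  139.7] 704
x 60 short y [123.1 139.7] 331
panel [47.5 36.9] [85.6 64.1] yaw 0.05 z 0.038
shift [  2.6  -0.5 103.6] turn -0.0 now ang 84.14 t 22.07 F [-0.2  0.  -0.3] open 0.0422
```

View pics/w4.png

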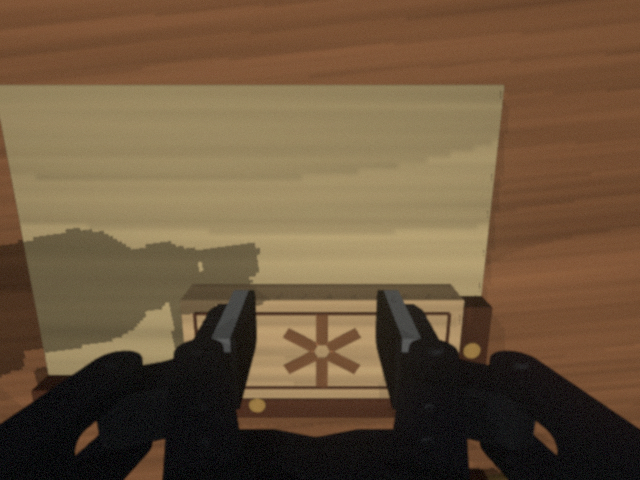

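The panel sits in the corner, between the long fence (lower) and the short fence at about (475,340). One more gentle x push will seat it.

{"api": "move_arm", "payload": {"increments": [[[0.5,3,-1,35,0],[0.5,0,0,35,0],[0.5,0,0,23,0],[0.5,0,0,10,0],[0.5,0,6,0,0],[0.5,0,6,0,0],[0.5,0,5,0,0],[0.5,0,3,0,0],[0.5,0,2,0,0],[0.5,0,0,0,0]]]}}

```text
time: 23.32
eef_pos: [0.5975, 0.0205, 0.0157]
tool_rot: [[0.101, 0.995, -0.002], [0.995, -0.101, 0.0], [0.0, -0.002, -1.0]]
force: [-4.1, 0.7, 2.2]
opening: 0.0425
```

{"api": "move_arm", "payload": {"increments": [[[0.5,0,1,0,0],[0.5,0,1,0,0],[0.5,0,0,0,0]]]}}

```text
time: 23.7
eef_pos: [0.5975, 0.0205, 0.0154]
tool_rot: [[0.101, 0.995, -0.005], [0.995, -0.101, 0.0], [-0.0, -0.005, -1.0]]
force: [-9.0, 0.3, 7.8]
opening: 0.0426
```

{"api": "move_arm", "payload": {"increments": [[[0.5,0,-10,0,0],[0.5,0,-15,0,0],[0.5,0,0,-40,0],[0.5,0,0,-50,0],[0.7,0,0,-50,0],[0.7,40,0,-30,0],[0.7,40,0,0,0],[0.7,40,0,0,0],[0.7,40,0,0,0],[0.7,40,0,0,0]]]}}

```text
time: 24.95
eef_pos: [0.5963, 0.223, 0.1859]
tool_rot: [[0.102, 0.995, 0.002], [0.995, -0.102, 0.0], [0.001, 0.002, -1.0]]
force: [0.1, -0.4, 0.4]
opening: 0.0598
```

```bash
python3 -c "
from meas import *
c=cam('top');panel(c)
go(520,369.7,180,156)"
```

```text
Traceback (most recent call last):
  File "meas.py", line 18, in panel
    n,l,st,_=cv2.connectedComponentsWithStats(m);k=1+np.argmax(st[1:,4]);m=l==k
                                                     ~~~~~~~~~^^^^^^^^^^
ValueError: attempt to get argmax of an empty sequence
```

{"api": "move_arm", "payload": {"increments": [[[0.7,35,-23,0,0],[0.7,35,-23,0,0],[0.7,35,-23,0,0],[0.7,33,-22,0,0],[0.7,0,0,0,-0.16],[0.7,0,0,0,-0.16],[0.7,0,0,0,-0.16],[0.7,0,0,0,-0.16],[0.7,0,0,0,-0.16],[0.7,0,0,0,-0.16]]]}}

```text
time: 26.25
eef_pos: [0.5197, 0.3682, 0.1858]
tool_rot: [[-0.76, 0.65, 0.001], [0.65, 0.76, 0.001], [-0.001, 0.001, -1.0]]
force: [-0.3, -0.1, -0.4]
opening: 0.0597
```

{"api": "move_arm", "payload": {"increments": [[[0.7,0,0,0,-0.16],[0.7,0,0,0,-0.13],[0.7,0,0,0,0],[0.7,0,0,0,0],[0.7,0,0,0,0]]]}}

```text
time: 26.88
eef_pos: [0.5194, 0.3681, 0.1858]
tool_rot: [[-0.912, 0.411, 0.0], [0.411, 0.912, 0.0], [-0.0, 0.0, -1.0]]
force: [0.1, 0.4, -0.7]
opening: 0.0598
```

```bash
python3 - <<'E'
from meas import *
go(520,369.7,180,156)
c=cam('wrist');P=c['P'];img=c['img'].astype(int)
for r in models.silhouettes(c,'straightedge')[:2]:
    m=r['region'];print(r['score'],np.median(c['img'][m],0),rect(c,m,.005))
red=(img[...,2]>110)&(img[...,1]<70)&(img[...,0]<70)
t=red&(abs(P[...,2]-.029)<.005)&(abs(P[...,0]-.52)<.06)&(abs(P[...,1]-.37)<.06)
print(t.sum(),rect(c,t,.029))
cv2.imwrite('pics/w5.png',c['img'])
E
```

```text
shift [0.1 1.7 5.8] turn -0.005 now ang 155.73 t 26.88 F [ 0.1  0.4 -0.7] open 0.0598
0.96 [209. 210. 212.] [524.8 366.9 199.1  56.9 -24.4]
1270 [517.3 368.7  57.6  16.4 -24.6]
```

View pics/w5.png

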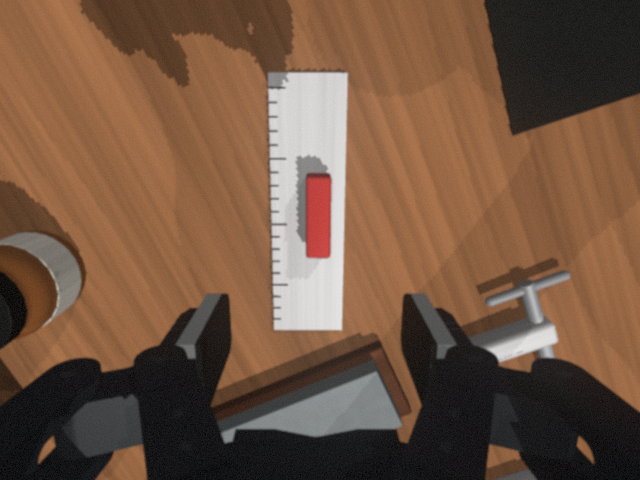

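The wrist view shows the aluminium straightedge, ticks at left (x≈275), red grip at (318,215). Nothing stands in the way of the fingers.

```bash
python3 -c "
from meas import *
go(517.5,369.5,9,155.5)"
```

```text
shift [  2.3   0.5 176.8] turn 0.004 now ang 155.75 t 26.98 F [-0.3 -0.5 -0.1] open 0.0594
```

{"api": "move_arm", "payload": {"increments": [[[0.6,2,0,40,0.004],[0.6,0,0,45,0],[0.6,0,0,40,0],[0.6,0,0,25,0],[0.6,0,0,17,0],[0.6,0,0,9,0],[0.6,0,0,0,0]]]}}

```text
time: 27.85
eef_pos: [0.5175, 0.369, 0.0098]
tool_rot: [[-0.91, 0.414, -0.0], [0.414, 0.91, -0.0], [0.0, -0.0, -1.0]]
force: [0.3, 0.4, 0.0]
opening: 0.0512
```

{"api": "move_arm", "payload": {"increments": [[[0.05,0,0,0,0],[0.05,0,0,0,0],[0.05,0,0,0,0],[0.05,0,0,0,0],[0.05,0,0,0,0],[0.05,0,0,0,0]]]}}

```text
time: 28.6
eef_pos: [0.5183, 0.3695, 0.0111]
tool_rot: [[-0.91, 0.414, 0.002], [0.414, 0.91, 0.001], [-0.001, 0.002, -1.0]]
force: [-0.0, -0.1, 5.0]
opening: 0.0169
```

{"api": "move_arm", "payload": {"increments": [[[0.05,0,0,-10,0],[0.05,0,0,-25,0],[0.05,0,0,-35,0],[0.05,0,0,-30,0],[0.05,0,0,-15,0],[0.05,0,0,0,-0.14],[0.05,0,0,0,-0.14],[0.05,0,0,0,-0.04],[0.05,0,0,0,0],[0.05,0,0,0,0]]]}}

```text
time: 29.85
eef_pos: [0.5171, 0.3687, 0.1243]
tool_rot: [[-0.994, 0.107, -0.001], [0.107, 0.994, -0.0], [0.001, -0.001, -1.0]]
force: [0.3, -0.2, -1.6]
opening: 0.0163
```

```bash
python3 -c "
from meas import *
go(*b2w(-26,40),120,BY+180);print(manip.observe()['eef_pos'])"
```

```text
shift [ -84.5 -338.9    4.5] turn -0.005 now ang 173.86 t 29.85 F [ 0.3 -0.2 -1.6] open 0.0163
[0.51711669 0.36872552 0.12432751]
```

{"api": "move_arm", "payload": {"increments": [[[0.05,-9,-37,0,0],[0.05,-9,-37,0,0],[0.05,-9,-37,0,0],[0.05,-9,-37,0,0],[0.05,-9,-37,0,0],[0.05,-9,-37,0,0],[0.05,-9,-37,0,0],[0.05,-9,-37,0,0],[0.05,-9,-37,0,0],[0.05,0,-6,0,-0.005]]]}}

```text
time: 31.1
eef_pos: [0.5624, 0.021, 0.1248]
tool_rot: [[-0.994, 0.105, 0.0], [0.105, 0.994, -0.0], [-0.001, -0.0, -1.0]]
force: [-0.3, 0.7, -1.3]
opening: 0.0165
```

{"api": "move_arm", "payload": {"increments": [[[0.05,0,0,20,0],[0.05,0,0,20,0],[0.05,0,0,20,0],[0.05,0,0,0,0],[0.05,0,0,0,0]]]}}

```text
time: 31.72
eef_pos: [0.5623, 0.0236, 0.0654]
tool_rot: [[-0.995, 0.101, 0.001], [0.101, 0.995, 0.0], [-0.001, 0.0, -1.0]]
force: [0.1, 0.4, -2.4]
opening: 0.0167
```

```bash
python3 - <<'E'
from meas import *
go(*b2w(-26,40),23.5,BY+180)
c=cam('wrist');bq=board(c);P=c['P'];img=c['img'].astype(int)
# plate pixels: bright grey; panel top: z~38mm
g=(img.min(2)>120)&(np.ptp(img,axis=2)<25)&(P[...,2]>.04)&(P[...,2]<.09)
if g.sum()>100:
    z=np.nanmedian(P[g][:,2]);r=rect(c,g,z);print('plate',g.sum(),z,w2b(r[:2]),r[2:4],'yaw',r[4]-BY)
    p=bq[g]
    for y in range(-60,150,20):
        k=abs(p[:,1]-y)<10
        if k.sum()>30:print(y,np.percentile(p[k][:,0],[1,99]).round(1))
cv2.imwrite('pics/w6.png',c['img'])
E
```

```text
shift [-2.6 -0.6 41.9] turn 0.001 now ang 174.21 t 31.73 F [ 0.1  0.4 -2.4] open 0.0167
y -70 fence x [80.1 89.3] 858
y -50 fence x [80.1 92.8] 2007
y -30 fence x [85.3 97.1] 1350
y -10 fence x [ 85.3 100. ] 1696
y 10 fence x [ 85.3 100.4] 1616
y 30 fence x [ 85.3 100.3] 1487
y 50 fence x [ 85.4 100.2] 1379
y 70 fence x [ 85.4 100.3] 1262
y 90 fence x [ 85.4 100.2] 1166
y 110 fence x [ 86.  100.4] 314
plate 38356 0.05929410348329216 [-21.65097724  19.99737944] [156.7  55.9] yaw -0.05000000000000071
-60 [-49.    5.4]
-40 [-48.9   5.2]
-20 [-48.9   5. ]
0 [-49.1   4.8]
20 [-49.3   5.9]
40 [-49.3   6.2]
60 [-1.2  6.3]
80 [-44.8 -14.5]
100 [-44.6 -14.7]
```

View pics/w6.png

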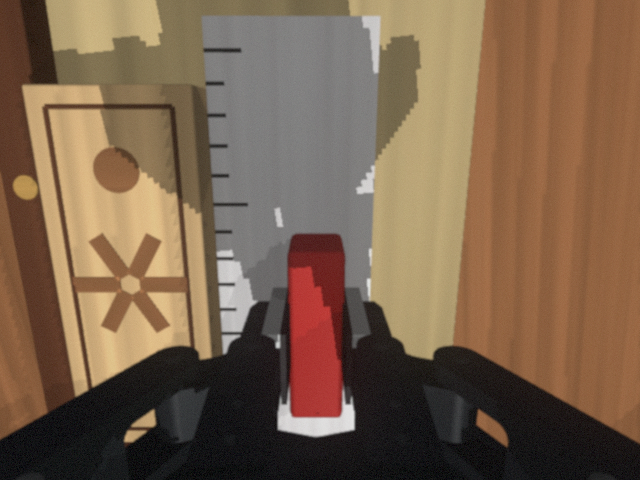

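The straightedge is held square, its ticked edge (x≈215) facing the panel with about a 10 mm gap. I'll lower it and then slide it in.

{"api": "move_arm", "payload": {"increments": [[[0.05,-2,0,15,0],[0.05,0,0,15,0],[0.05,0,0,8,0],[0.05,0,0,3,0],[0.05,0,0,1,0],[0.05,0,0,0,0]]]}}

```text
time: 32.52
eef_pos: [0.5633, 0.0231, 0.0231]
tool_rot: [[-0.995, 0.101, -0.001], [0.101, 0.995, 0.0], [0.001, -0.0, -1.0]]
force: [-2.1, 0.1, 1.5]
opening: 0.0165
```

{"api": "move_arm", "payload": {"increments": [[[0.05,0,0,1,0],[0.05,-2,0,0,0],[0.05,-1,0,0,0],[0.05,-1,0,0,0],[0.05,0,0,0,0]]]}}

```text
time: 33.15
eef_pos: [0.5634, 0.0231, 0.023]
tool_rot: [[-0.995, 0.101, -0.007], [0.101, 0.995, 0.0], [0.007, -0.0, -1.0]]
force: [-16.0, 0.1, 23.2]
opening: 0.0163
```

```bash
python3 -c "
from meas import *
s=manip.observe();print(w2b(s['eef_pos'][:2]*1000));go(*b2w(-20,40),23,BY+180)"
```

```text
[-27.4675858   40.21510305]
shift [-7.5 -0.2 -0. ] turn 0.001 now ang 174.19 t 33.15 F [-16.    0.1  23.2] open 0.0163
```

{"api": "move_arm", "payload": {"increments": [[[0.05,0,0,-1.5,0],[0.05,0,0,0,0],[0.05,0,0,0,0]]]}}

```text
time: 33.52
eef_pos: [0.5685, 0.0225, 0.0231]
tool_rot: [[-0.995, 0.102, 0.001], [0.102, 0.995, -0.0], [-0.001, 0.0, -1.0]]
force: [1.3, 0.7, -1.3]
opening: 0.0168
```

```bash
python3 -c "
from meas import *
s=manip.observe();print(w2b(s['eef_pos'][:2]*1000));go(*b2w(-20,40),23,BY+180)"
```

```text
[-22.32145035  40.16134839]
shift [-2.3 -0.2  0.1] turn 0.0 now ang 174.17 t 33.52 F [ 1.3  0.7 -1.3] open 0.0168
```

{"api": "move_arm", "payload": {"increments": [[[0.05,-1,0,0,0],[0.05,-1,0,0,0],[0.05,0,0,0,0]]]}}

```text
time: 33.9
eef_pos: [0.5703, 0.0224, 0.0232]
tool_rot: [[-0.995, 0.101, 0.001], [0.101, 0.995, -0.0], [-0.001, 0.0, -1.0]]
force: [-0.8, -0.2, -2.5]
opening: 0.0167
```

{"api": "move_arm", "payload": {"increments": [[[0.05,-0.7,0,0,0],[0.05,-0.7,0,0,0],[0.05,0,0,0,0]]]}}

```text
time: 34.28
eef_pos: [0.5715, 0.0222, 0.0233]
tool_rot: [[-0.995, 0.101, 0.0], [0.101, 0.995, -0.0], [-0.0, -0.0, -1.0]]
force: [0.6, 0.0, -2.1]
opening: 0.0166
```

```bash
python3 -c "
from meas import *
s=manip.observe();print(w2b(s['eef_pos'][:2]*1000));go(*b2w(-20,40),23,BY+180)"
```

```text
[-19.34462483  40.18251642]
shift [ 0.7 -0.2  0.3] turn 0.0 now ang 174.18 t 34.27 F [ 0.6  0.  -2.1] open 0.0166
```

{"api": "move_arm", "payload": {"increments": [[[0.05,-0.7,0,0.2,0],[0.05,-0.7,0,0,0],[0.05,0,0,0,0]]]}}

```text
time: 34.65
eef_pos: [0.5726, 0.0222, 0.0231]
tool_rot: [[-0.995, 0.101, -0.0], [0.101, 0.995, 0.0], [0.0, 0.0, -1.0]]
force: [-2.1, 0.3, -0.1]
opening: 0.0168
```

{"api": "move_arm", "payload": {"increments": [[[0.05,-0.7,0,0,0],[0.05,-0.7,0,0,0],[0.05,0,0,0,0]]]}}

```text
time: 35.02
eef_pos: [0.5726, 0.0222, 0.0231]
tool_rot: [[-0.995, 0.101, -0.003], [0.101, 0.995, 0.0], [0.003, -0.0, -1.0]]
force: [-6.1, 1.2, 4.2]
opening: 0.0165
```

{"api": "move_arm", "payload": {"increments": [[[0.05,-0.7,0,0,0],[0.05,-0.7,0,0,0],[0.05,0,0,0,0]]]}}

```text
time: 35.4
eef_pos: [0.5726, 0.0222, 0.0231]
tool_rot: [[-0.995, 0.101, -0.005], [0.101, 0.995, 0.0], [0.005, -0.0, -1.0]]
force: [-9.7, 0.7, 8.0]
opening: 0.0166
```

```bash
python3 -c "
from meas import *
s=manip.observe();print(w2b(s['eef_pos'][:2]*1000));go(*b2w(-20,40),23,BY+180)"
```

```text
[-18.19274053  40.23599066]
shift [ 1.8 -0.2  0.1] turn 0.001 now ang 174.19 t 35.4 F [-9.7  0.7  8. ] open 0.0166
```

{"api": "move_arm", "payload": {"increments": [[[0.05,2,0,0,0],[0.05,0,0,0,0],[0.32,0,0,0,0],[0.32,0,0,0,0],[0.32,0,0,0,0],[0.32,0,0,-10,0],[0.32,0,0,-30,0],[0.32,0,0,-45,0],[0.32,0,0,-45,0],[0.32,0,0,0,0]]]}}

```text
time: 36.65
eef_pos: [0.5767, 0.0218, 0.1579]
tool_rot: [[-0.995, 0.101, 0.009], [0.101, 0.995, -0.001], [-0.009, 0.0, -1.0]]
force: [0.5, 0.3, -0.6]
opening: 0.0274
```

```bash
python3 -c "
from h import *
go(*b2w(-110,40),200,BY+180)"
```

```text
shift [ 95.5  -0.2 -43. ] turn 0.001 now ang 174.18 t 36.65 F [ 0.5  0.3 -0.6] open 0.0274
```

{"api": "move_arm", "payload": {"increments": [[[0.32,0,10,-40,0],[0.32,-5,20,-40,0],[0.32,-5,20,-35,0],[0.32,0,20,-30,0],[0.32,0,20,0,0],[0.32,0,0,0,0],[0.32,0,0,0,0],[0.32,0,0,0,0]]]}}

```text
time: 37.65
eef_pos: [0.592, 0.1099, 0.297]
tool_rot: [[-0.995, 0.102, -0.002], [0.102, 0.995, -0.0], [0.002, -0.001, -1.0]]
force: [-0.1, -0.4, 0.6]
opening: 0.0271
```

```bash
python3 - <<'E'
from meas import *
c=cam('wrist');bq=board(c);panel(c);P=c['P']
for r in models.silhouettes(c,'straightedge')[:1]:
    m=r['region'];q=rect(c,m&(P[...,2]<.022),.017);print(r['score'],'SE',w2b(q[:2]).round(1),q[2:4],'yaw',round(q[4]-BY,2))
pt=(abs(P[...,2]-.038)<.003)&(bq[...,0]<85);pl=(abs(P[...,2]-.017)<.003)&(bq[...,0]>-60)&m
for y in (-35,-15,5,60,80,100):
    a=pt&(abs(bq[...,1]-y)<6);b=pl&(abs(bq[...,1]-y)<6)
    print(y,'panel x',np.percentile(bq[a][:,0],[1,99]).round(1) if a.sum()>20 else None,'SE x',np.percentile(bq[b][:,0],[1,99]).round(1) if b.sum()>20 else None)
a=pt&(abs(bq[...,0]-60)<10);print('panel y',np.percentile(bq[a][:,1],[1,99]))
cv2.imwrite('pics/w7.png',c['img'])
E
```

```text
y -30 fence x [ 82.4 100.4] 421
y -10 fence x [ 82.7 100.4] 520
y 10 fence x [ 82.4 100.4] 500
y 30 fence x [ 82.6 100.6] 484
y 50 fence x [ 82.4 100.3] 460
y 70 fence x [ 82.5 100.4] 441
y 90 fence x [ 82.6 100.2] 421
y 110 fence x [ 82.4 100.3] 415
x 40 short y [121.8 140.5] 334
x 60 short y [121.8 140.5] 333
panel [48.5 43.3] [153.  64.] yaw 0.05 z 0.038
0.89 SE [-11.3  51.2] [179.  56.] yaw 0.05
-35 panel x [17.1 79.7] SE x [-39.   16.7]
-15 panel x [17.4 80. ] SE x [-38.5  16.2]
5 panel x [17.1 79.9] SE x [-38.2  16.5]
60 panel x [-27.1  79.9] SE x [-39.   16.6]
80 panel x [16.8 79.9] SE x [-38.4  16. ]
100 panel x [17.1 79.8] SE x [-37.8  16.3]
panel y [-32.34776312 118.65143284]
```

View pics/w7.png

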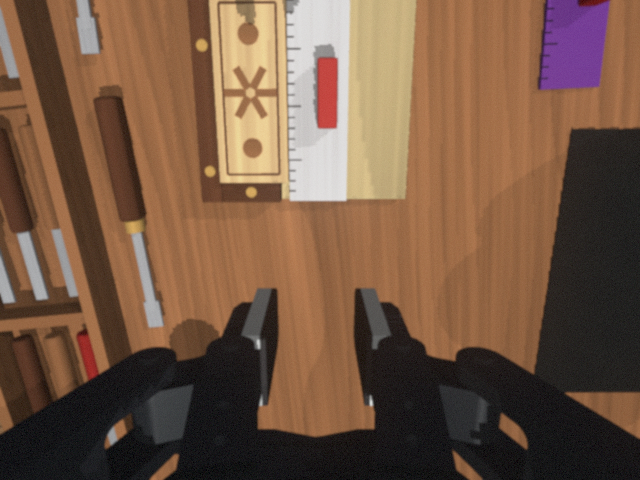

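The wrist view shows the panel tight in its corner at (250,95). The straightedge's ticked edge lies along the panel's free side (x≈290), and the gripper is clear. I'll hand in.

```bash
python3 -c "
from cell import order
print(order.sign_off())"
```

```text
the job is handed in; nothing more can be done
None
```

I put the pale panel on the board, carved face up, and pushed it into the corner against both fences. The aluminium straightedge then went down with its ruled edge slid up against the panel's free long side. I let go of both and handed the job in at about 38 s; it gave no verdict.

**Panel:** in the last wrist view its far long side was at x ≈ 80 mm and its end at y ≈ 119–120 mm in the board's frame. It was about 0.05° off square. Each push stopped with rising force (9–15 N), which points to it being fully home.

**Straightedge:** its ruled edge read x ≈ 16.0–16.7 mm all along the panel, against a nominal 16 mm for the panel's free side. It is about 0.05° off square, and its middle is near the panel's middle.

**Checks that failed or disagreed:**
- **Board position:** the first top-camera estimate was about 4 mm off from the wrist camera. I used the wrist camera, and the pushes agreed with it.
- **Top-camera panel check:** this failed twice, finding nothing at the panel's height.
- **Last picture:** it cut off the -y ends of the panel and straightedge. The straightedge's position along y therefore comes from its visible end and the gripper position.
- **Straightedge slide:** it first stuck by friction when pressed too hard (about 23 N down), so I eased off and finished with light pressure.

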